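Close the pressure filter: swing cover and bayonet closing ring

TASK

Close the steel pressure filter on the bench: swing its cover over the pot until it meets its stop, then press the closing ring down against the spring until it seats firmly and, keeping it down, turn it clockwise as far as it goes so that it springs up into its catches at the locked mark. Do not force the ring, and leave the things standing round the filter where they are.

Things in the scene. Friction and masses are not known exactly. Their poses are not given: they have to be found in the camera images.
- vessel: the pressure filter, fixed: base plate 275x170x12 mm, pot of 120 mm diameter. Origin: on the bench, on the pot's axis; z up; +x points to the swing arm's column, 105 mm away. On the pot lies a pack of filter sheets, thick or thin, and on it a flange (184 mm diameter) with two hooks, 76 to 92 mm from the axis. By the pack, flange top and hook tops stand 81 to 93 and 94 to 106 mm above the bench
- pot_axis (a point): point on the pot's axis, 90 mm above the bench
- column_axis (a point): point on the axis of the upright column about which the cover swings level, 140 mm above the bench. The arm's hub there is 42 mm in diameter; its top with a small stud is 172 mm above the bench
- swing_arm (a joint): angle of the swing arm about the column, rad: 0 = cover straight above the pot, against its stop; grows counter-clockwise seen from above as it opens (up to 1.9). It stays where it is left; about 3 N at the boss moves it. The arm is a flat bar from column to boss, 22 mm wide, 142 to 158 mm above the bench
- boss_centre (a point): centre of the round knurled boss (48 mm diameter, 139 to 170 mm above the bench) at the end of the swing arm, above the middle of the cover, 105 mm from the column's axis: a place to push or take the arm. This point is 154 mm above the bench. The cover plate below it tops out at 130 mm
- cover (a joint): height of cover plate and ring on their spring, m: 0 = up. The spring pushes up with 4 N at the top, 14 N at -0.027. The cover seats hard on the flange somewhere between -0.015 and -0.027, by the filter pack; only within 2 mm of that do the ring's two bayonet pins pass under the hooks' lips. In the catches behind the lips they rest 5 mm above the seated height. 20 N is plenty; 30 N harms the ring
- lock_ring (a joint): angle of the closing ring on the cover, rad: 0 = unlocked, grows clockwise seen from above, 1.2 = end stop, at the locked mark. With the cover closed, the pins stand in front of the hooks below 0.6, under the lips from 0.63 to 1.11, in the catches, where the ring can spring up, above 1.12. The ring is 144 mm in diameter, 22 mm high
- wing_pad (a point): middle of the upper face of the flat pad of one of the ring's two wings, 90 mm from its axis, 130 mm above the bench while the cover is up. Pad: 41 mm radially x 40 mm x 6 mm. On its clockwise side stands a plate 8 mm thick, 40 mm long, 30 mm high; its face to be pushed is 12 mm clockwise of this point. Cover closed, ring at 0: 165 degrees counter-clockwise of the line pot to column
- wing_pad_far (a point): the same point on the other wing, 180 degrees round the ring; this wing starts close to the column and the arm
- ring_pointer (a point): small raised pointer on the ring's top, 67 mm from its axis, in line with one bayonet pin
- locked_mark (a point): engraved line on top of the hook away from the column, 86 mm from the pot's axis (its true height differs by up to 6 mm, by the filter pack); with the ring locked the pointer stands in line with it
- wash_b: loose wash bottle with a red cap and bent spout, 64 x 92 x 168 mm, standing; origin under its middle
- stock_b: loose screw-cap bottle, 56 mm diameter, 120 mm high, standing; origin under its middle
- amber_b: loose brown screw-cap bottle, 56 mm diameter, 120 mm high, standing; origin under its middle
- timer: loose lab timer, 70 x 64 x 20 mm, lying; origin under its middle

How it is judged:
By the outcome, as a careful person would: the job done as asked, in the order asked, and still so for the second after the job is handed in, with the robot touching nothing.
It also fails if it takes over 64 s, if anything falls off the work surface, if the arm or the gripper's body presses on something with over 40 N, if the wrist force passes 120 N, or if a joint passes its speed limit or range.

ROBOT

A 6-joint arm with a two-finger parallel gripper is mounted at the origin on a cart in front of the work surface, level with it; the furniture and walls round the work are solid. World frame = base frame: x ahead of the robot, y to its left, z up, the work surface at z = 0. Lengths are in m, angles in rad, forces in N, time in s.
With the tool pointing down it reaches from about 0.25 to 0.725 m from the base axis. Payload 4 kg.
Tool frame: the origin (TCP) lies midway between the tips of the shut fingers; the grasp point (between the pads) lies 19 mm behind it (bot.grip_depth is the distance from the TCP to the grasp point, in m); z points along the fingers, y is the line along which they close (so a half turn about z gives the same grasp; the last joint's range is limited). The gripper opens to 85 mm and grips with 20 to 120 N. Pads are 22 mm wide; open, the fingers measure 114 mm over their backs; the gripper's body (76 mm by 85 mm) begins 54 mm behind the grasp point. The pads swing forward as they close: fully open they stand 13 mm farther back than shut.
Start: joints at [0, 0.241, 0.005, 1.335, 0, 1.571], TCP at [0.5, -0, 0.231] pointing down, gripper open.
Joint ranges: [-2.72, 2.72], [-1.05, 1.87], [-1.09, 1.28], [-1.99, 2.15], [-1.42, 1.44], [-3.14, 3.14]. Speed limits (rad/s): [2.79, 2.79, 3.14, 3.14, 3.14, 3.14].

INTERFACE

Orientations are given as a unit quaternion [x, y, z, w].
In Python, from workcell import bot gives the robot as it stands.
- The arm moves only by the shell command python3 -m creep 'ROWS'. ROWS is JSON, one flat list of numbers, 5 for each row, row after row: the shift along the world's x, y, z in m, then the turn about the world's z in rad, then the finger opening in m, from 0 to 0.0854. In form: [x, y, z, twist, claw, x, y, z, twist, claw, ...]. A call has 1 to 10 rows; each row is the pose to reach, as a shift and turn from the pose commanded when the call began; what a row does not reach only later rows make up. A row lasts 1/12 s, in which the tool goes at most 41.7 mm and 7.16 degrees, less where a joint would pass 70% of its speed; a pose out of reach is approached as far as the arm can. A call with a gripper value outside its range is refused whole. The fingers move at their own pace and stop on an object; the grip force is fixed at half the most. Time passes only in rows, so rows that repeat a pose let the fingers close. It gives the time, the measured TCP pose, the force, the opening and the grip force at its end, in the units of the state.
- bot.get_obs(): the state, without advancing time (a new reading comes with each control period).
- bot.camera(name): name is "scene" or "side" or "wrist"; returns a dict with "pixels" (420x560x3 uint8, red, green, blue), "camera_matrix" (3x3 intrinsics, pixels), "extrinsics" (4x4, takes a point from world to camera coordinates); the wrist camera has in their place "T_tool_cam" (4x4, takes a point from camera to tool coordinates, whose origin is the TCP and whose axes are the flange's). Camera axes: x right, y down, z forward; pixel columns grow to the right and rows downward; lengths in m; the calibration is good to about 2 mm. The wrist camera is an equidistant fisheye: a pixel r from the principal point sees the ray r / f radians off the axis. A picture is of the moment at which its call begins: read the wrist's pose just before it. There is no depth.
- bot.job_done(): hands the job in; it is judged then, once.
Trained networks look in the newest picture that a camera, given by its name, has taken for a name from the list of things; names that differ only in an ending like _2 or _b are one class to them, and where a whole thing is asked for, a point or a joint stands for the part that bears it (a point fixed in the world has none). Each returns a list of dicts, best first, with "score" (0 to 1); they miss things now and then, are a little off and sometimes report something else, mostly with a low value. They report only what shows in the picture. A call takes as long as a camera call.
- bot.look_for(camera, thing): "centre" ([column, row] as shares, 0 to 1, of the picture: columns of its width, rows of its height, amid what is visible of it).
- bot.place_of(camera, thing): "centre" ([column, row] as shares, 0 to 1, of the picture: columns of its width, rows of its height: a listed point, or the origin of a listed thing).
The state is a dict: "clock": time; "joint_pos": joint angles; "joint_vel": joint speeds; "tau": joint torques, N m; "eef_pos": TCP position; "tool_rot": TCP orientation; "ft_force": force on the tool from outside, world axes, zero at the start; "ft_torque": the same for the moment, N m; "grip_width": finger opening in m; "grasp_force": force on a finger pad.
Only numpy, scipy, OpenCV 4.12 (cv2) and the standard library are available. Lean on these libraries where they do the work, as an engineer would, in place of code of your own. Each camera call takes 0.05 s, during which the arm holds its last target. There are 200 camera calls.

## Working session

There is one attempt and no reset: what is moved stays moved. The work goes in short steps, Python scripts to look and compute and a shell command to move; the robot and the scene stay as the last step left them, time stands still between calls to the robot, and variables do not carry over. Pictures are saved under pics/ and viewed, at most 10 in all, crops included, and the job is handed in when it is done.

```bash
mkdir -p pics
cat > h.py <<'E'
import numpy as np, cv2
from workcell import bot
def snap(c,fn=None):
    d=bot.camera(c)
    if fn: cv2.imwrite('pics/'+fn,cv2.cvtColor(np.asarray(d['pixels']),cv2.COLOR_RGB2BGR))
    return d
def ray(d,uv):
    K=np.array(d['camera_matrix']);E=np.array(d['extrinsics'])
    v=np.linalg.solve(K,[uv[0]*560,uv[1]*420,1]);R=E[:3,:3];o=-R.T@E[:3,3];return o,R.T@v
def atz(d,uv,z):
    o,v=ray(d,uv);return o+v*(z-o[2])/v[2]
def tri(rs):
    A=np.zeros((3,3));b=np.zeros(3)
    for o,v in rs:
        v=v/np.linalg.norm(v);P=np.eye(3)-np.outer(v,v);A+=P;b+=P@o
    return np.linalg.solve(A,b)
E
python3 - <<'E'
from h import *
Z=dict(vessel=0,pot_axis=.09,column_axis=.14,boss_centre=.154,wing_pad=.13,wing_pad_far=.13,ring_pointer=None,locked_mark=.1,wash_b=0,stock_b=0,amber_b=0,timer=0)
D={c:snap(c,c+'0.png') for c in('scene','side')}
for n,z in Z.items():
    rs=[]
    for c in D:
        for r in bot.place_of(c,n)[:2]:
            print(n,c,round(r['score'],2),np.round(r['centre'],3),'' if z is None else np.round(atz(D[c],r['centre'],z),3))
        r=bot.place_of(c,n)[:1]
        if r: rs.append(ray(D[c],r[0]['centre']))
    if len(rs)==2: print('   tri',np.round(tri(rs),3))
print(bot.get_obs())
E
```

```text
vessel scene 0.71 [0.559 0.46 ] [ 0.674 -0.074  0.   ]
vessel scene 0.59 [0.474 0.53 ] [ 0.5   -0.042  0.   ]
vessel side 0.85 [0.483 0.633] [ 0.498 -0.033  0.   ]
   tri [ 0.563 -0.093  0.011]
pot_axis scene 0.58 [0.475 0.468] [ 0.5   -0.048  0.09 ]
pot_axis side 0.88 [0.481 0.555] [ 0.505 -0.045  0.09 ]
   tri [ 0.504 -0.046  0.088]
column_axis scene 0.88 [0.541 0.435] [ 0.545 -0.127  0.14 ]
column_axis side 0.87 [0.476 0.472] [ 0.539 -0.128  0.14 ]
   tri [ 0.54  -0.129  0.141]
boss_centre scene 0.93 [0.499 0.485] [ 0.435 -0.14   0.154]
boss_centre side 0.61 [0.548 0.473] [ 0.433 -0.13   0.154]
   tri [ 0.436 -0.138  0.151]
wing_pad scene 0.81 [0.448 0.542] [ 0.355 -0.121  0.13 ]
wing_pad scene 0.64 [0.535 0.438] [ 0.547 -0.117  0.13 ]
wing_pad side 0.91 [0.612 0.517] [ 0.337 -0.105  0.13 ]
   tri [ 0.346 -0.121  0.127]
wing_pad_far scene 0.95 [0.56 0.47] [ 0.523 -0.173  0.13 ]
wing_pad_far side 0.6 [0.497 0.47 ] [ 0.516 -0.161  0.13 ]
wing_pad_far side 0.25 [0.604 0.506] [ 0.35  -0.125  0.13 ]
   tri [ 0.521 -0.172  0.127]
ring_pointer scene 0.62 [0.529 0.544] 
ring_pointer side 
[... 759 characters left out ...]
ock': 2.5, 'joint_pos': array([2.27171345e-05, 2.40576014e-01, 4.99583611e-03, 1.33521813e+00,
       1.20548902e-06, 1.57085326e+00]), 'joint_vel': array([ 0.00053405, -0.00154902, -0.00120873, -0.00021083, -0.00076611,
        0.0012969 ]), 'tau': array([ 5.94649482e-04, -3.72203851e+01,  2.52687532e+01,  1.36197872e-03,
        5.44376149e-06, -2.68264540e-05]), 'eef_pos': array([4.99990318e-01, 1.17242132e-05, 2.31316864e-01]), 'tool_rot': array([ 7.07118877e-01,  7.07094685e-01, -2.75791873e-07, -1.12814542e-06]), 'ft_force': array([ 0.67315344,  0.38176728, -0.53555763]), 'ft_torque': array([-0.04189417,  0.02620866, -0.00482224]), 'grasp_force': 0.0, 'grip_width': 0.08564498707067983}
```

View pics/scene0.png

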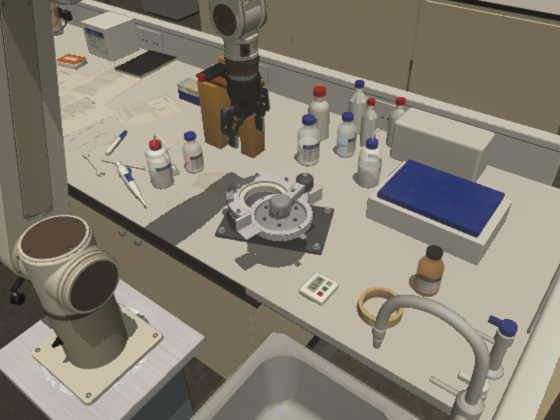

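View pics/side0.png

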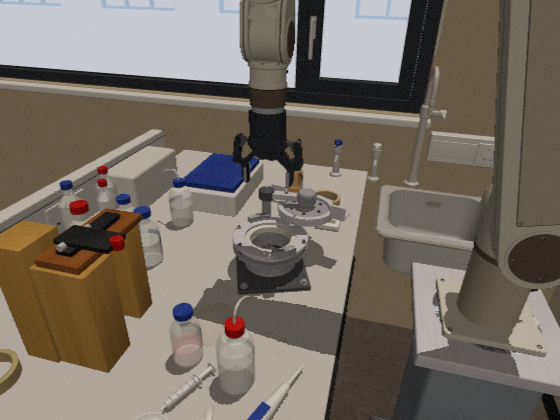

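Scene view: the pot sits at about (265,195), the column at (303,183), and the open cover and boss at about (281,205). The side view agrees with the network points. I get column ≈ (0.540,-0.128), boss ≈ (0.436,-0.138) and vessel x axis ≈ -66°, so the cover stands about 1.24 rad open. I'll straddle the boss with open fingers along its direction of travel.

```bash
python3 -m creep '[-0.064,-0.138,0.01,0.6,0.085,-0.064,-0.138,0.01,1.2,0.085,-0.064,-0.138,0.01,1.2,0.085,-0.064,-0.138,0.01,1.2,0.085,-0.064,-0.138,0.01,1.2,0.085,-0.064,-0.138,0.01,1.2,0.085,-0.064,-0.138,0.01,1.2,0.085,-0.064,-0.138,0.01,1.2,0.085,-0.064,-0.138,0.01,1.2,0.085,-0.064,-0.138,0.01,1.2,0.085]'
python3 -m creep '[0,0,0,0.12,0.085,0,0,0,0.24,0.085,0,0,0,0.36,0.085,0,0,0,0.46,0.085,0,0,0,0.46,0.085]'
python3 - <<'E'
from h import *
o=bot.get_obs();d=snap('wrist','w1.png');print(o['eef_pos'],o['tool_rot'],o['joint_pos'])
from scipy.spatial.transform import Rotation as Ro
K=np.array(d['camera_matrix']);T=np.array(d['T_tool_cam']);R=Ro.from_quat(o['tool_rot']).as_matrix()
print(T)
for n,z in dict(boss_centre=.154,column_axis=.14,wing_pad=.13,wing_pad_far=.13,pot_axis=.09,locked_mark=.098,ring_pointer=.13).items():
    for r in bot.place_of('wrist',n)[:2]:
        x=(r['centre'][0]*560-K[0,2])/K[0,0];y=(r['centre'][1]*420-K[1,2])/K[1,1];t=np.hypot(x,y)
        v=np.array([x/t*np.sin(t),y/t*np.sin(t),np.cos(t)])
        v=R@T[:3,:3]@v;c=o['eef_pos']+R@T[:3,3]
        print(n,round(r['score'],2),np.round(r['centre'],3),np.round(c+v*(z-c[2])/v[2],3))
E
```

```text
clock: 3.33
eef_pos: [0.4359, -0.1382, 0.2414]
tool_rot: [0.187, 0.982, -0.0, 0.0]
ft_force: [-0.0, 0.2, 0.0]
grip_width: 0.085
grasp_force: 0.0
clock: 3.75
eef_pos: [0.436, -0.138, 0.2414]
tool_rot: [-0.04, 0.999, -0.0, 0.0]
ft_force: [-1.0, -0.1, 0.3]
grip_width: 0.0851
grasp_force: 0.0
[ 0.43598827 -0.13801515  0.24135603] [-3.99023643e-02  9.99203582e-01 -2.78497222e-06  4.66659297e-05] [-3.06594226e-01  1.51596254e-01 -8.00894707e-02  1.33902093e+00
  2.64579756e-05 -3.86420146e-01]
[[ 2.37042884e-04 -9.61044149e-01 -2.76394802e-01  7.01051187e-02]
 [ 9.99999650e-01  4.49415441e-04 -7.05025120e-04  1.04340084e-03]
 [ 8.01776358e-04 -2.76394538e-01  9.61043920e-01 -1.42413185e-01]
 [ 0.00000000e+00  0.00000000e+00  0.00000000e+00  1.00000000e+00]]
boss_centre 0.68 [0.494 0.509] [ 0.437 -0.141  0.154]
column_axis 0.71 [0.486 0.763] [ 0.542 -0.137  0.14 ]
wing_pad 0.86 [0.559 0.235] [ 0.35 -0.12  0.13]
wing_pad_far 0.94 [0.44  0.693] [ 0.519 -0.162  0.13 ]
pot_axis 0.8 [0.672 0.63 ] [ 0.503 -0.033  0.09 ]
pot_axis 0.49 [0.099 0.547] [ 0.498 -0.395  0.09 ]
locked_mark 0.86 [0.802 0.565] [0.466 0.039 0.098]
ring_pointer 0.73 [0.359 0.438] [ 0.424 -0.204  0.13 ]
ring_pointer 0.32 [0.67  0.628] [ 0.484 -0.05   0.13 ]
```

View pics/w1.png

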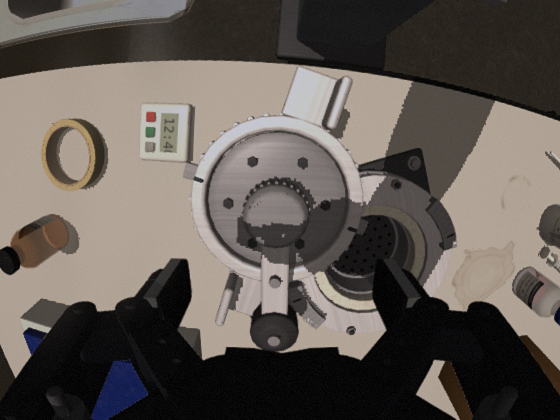

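The wrist view shows the boss at (276,213), midway between the open fingers, with nothing under them. The column stud is at about (274,340). I'll lower around the boss and work out the arc.

```bash
python3 -m creep '[0,-0.001,-0.05,0,0.085,0,-0.001,-0.09,0,0.085,0,-0.001,-0.098,0,0.06,0,-0.001,-0.098,0,0.056,0,-0.001,-0.098,0,0.056]'
python3 - <<'E'
import numpy as np
C=np.array([.541,-.131]);s=np.array([.436,-.139])
a0=np.arctan2(*(s-C)[::-1])%(2*np.pi)
for k in range(1,17):
    a=a0-np.deg2rad(5)*k;p=C+np.linalg.norm(s-C)*np.array([np.cos(a),np.sin(a)]);print(k,np.round(p-s,3),round(-.0873*k,3),np.rad2deg(a).round(1))
E
```

```text
clock: 4.57
eef_pos: [0.4355, -0.1389, 0.1429]
tool_rot: [-0.039, 0.999, 0.0, -0.001]
ft_force: [0.5, 0.0, 0.3]
grip_width: 0.0562
grasp_force: 0.0
1 [-0.     0.009] -0.087 179.4
2 [0.    0.018] -0.175 174.4
3 [0.002 0.027] -0.262 169.4
4 [0.004 0.036] -0.349 164.4
5 [0.006 0.045] -0.436 159.4
6 [0.01  0.054] -0.524 154.4
7 [0.014 0.062] -0.611 149.4
8 [0.019 0.069] -0.698 144.4
9 [0.025 0.077] -0.786 139.4
10 [0.031 0.083] -0.873 134.4
11 [0.038 0.089] -0.96 129.4
12 [0.046 0.095] -1.048 124.4
13 [0.053 0.1  ] -1.135 119.4
14 [0.062 0.104] -1.222 114.4
15 [0.07  0.107] -1.31 109.4
16 [0.079 0.11 ] -1.397 104.4
```

```bash
python3 -m creep '[0,0.009,0,-0.087,0.056,0,0.018,0,-0.175,0.056,0.002,0.027,0,-0.262,0.056,0.004,0.036,0,-0.349,0.056,0.006,0.045,0,-0.436,0.056,0.01,0.054,0,-0.524,0.056,0.014,0.062,0,-0.611,0.056,0.019,0.069,0,-0.698,0.056,0.025,0.077,0,-0.786,0.056,0.031,0.083,0,-0.873,0.056]'
python3 -m creep '[0.007,0.006,0,-0.087,0.056,0.015,0.012,0,-0.175,0.056,0.022,0.017,0,-0.25,0.056,0.022,0.017,0,-0.25,0.056]'
```

```text
clock: 5.4
eef_pos: [0.4692, -0.0567, 0.1461]
tool_rot: [0.389, 0.921, -0.0, 0.003]
ft_force: [0.2, -3.0, -1.1]
grip_width: 0.0561
grasp_force: 1.2
clock: 5.73
eef_pos: [0.4921, -0.0387, 0.1458]
tool_rot: [0.499, 0.867, 0.001, 0.003]
ft_force: [0.7, -0.5, 0.1]
grip_width: 0.0558
grasp_force: 0.0
```

```bash
python3 -m creep '[0.004,0.002,0,-0.04,0.056,0.008,0.004,0,-0.08,0.056,0.008,0.004,0,-0.08,0.056]'
python3 -m creep '[0.003,0.001,0,-0.03,0.056,0.003,0.001,0,-0.03,0.056]'
python3 -m creep '[0.003,0.001,0,0,0.056,0.003,0.001,0,0,0.056]'
```

```text
clock: 5.98
eef_pos: [0.4985, -0.0351, 0.145]
tool_rot: [0.533, 0.846, 0.001, 0.001]
ft_force: [0.3, -0.2, 0.2]
grip_width: 0.056
grasp_force: 0.0
clock: 6.15
eef_pos: [0.5006, -0.0341, 0.1445]
tool_rot: [0.545, 0.838, 0.001, 0.001]
ft_force: [-0.1, -0.3, 0.8]
grip_width: 0.0561
grasp_force: 0.3
clock: 6.32
eef_pos: [0.5032, -0.0329, 0.1438]
tool_rot: [0.545, 0.838, 0.0, 0.0]
ft_force: [-1.5, 0.2, 0.6]
grip_width: 0.056
grasp_force: 0.8
```

```bash
python3 -m creep '[0.003,0.001,0,0,0.056,0.003,0.001,0,0,0.056]'
python3 -m creep '[0.003,0.001,0,0,0.056,0.003,0.001,0,0,0.056]'
python3 - <<'E'
from h import *
Z=dict(boss_centre=.154,wing_pad=.13,wing_pad_far=.13,ring_pointer=.13,locked_mark=.1,pot_axis=.09,column_axis=.14)
D={c:snap(c) for c in('scene','side')}
for n,z in Z.items():
    for c in D:
        for r in bot.place_of(c,n)[:1]: print(n,c,round(r['score'],2),np.round(atz(D[c],r['centre'],z),3))
E
```

```text
clock: 6.48
eef_pos: [0.5038, -0.0327, 0.1432]
tool_rot: [0.546, 0.838, -0.002, -0.002]
ft_force: [-6.8, -1.8, 6.3]
grip_width: 0.0563
grasp_force: 3.9
clock: 6.65
eef_pos: [0.5039, -0.0327, 0.1429]
tool_rot: [0.546, 0.838, -0.005, -0.003]
ft_force: [-13.4, -5.1, 10.7]
grip_width: 0.056
grasp_force: 7.4
boss_centre scene 0.73 [ 0.416 -0.063  0.154]
boss_centre side 0.7 [ 0.497 -0.024  0.154]
wing_pad scene 0.62 [0.496 0.045 0.13 ]
wing_pad side 0.88 [0.497 0.056 0.13 ]
wing_pad_far scene 0.83 [ 0.503 -0.13   0.13 ]
ring_pointer scene 0.78 [ 0.443 -0.039  0.13 ]
ring_pointer side 0.72 [ 0.435 -0.046  0.13 ]
locked_mark scene 0.8 [0.473 0.054 0.1  ]
locked_mark side 0.73 [0.457 0.042 0.1  ]
pot_axis scene 0.62 [ 0.504 -0.04   0.09 ]
pot_axis side 0.72 [ 0.498 -0.042  0.09 ]
column_axis scene 0.83 [ 0.55  -0.128  0.14 ]
column_axis side 0.89 [ 0.533 -0.126  0.14 ]
```

The arm stalled at 14 N with the boss above the pot axis, ≈ (0.500,-0.035), so the cover is at its stop. I'll back off, rise, close the fingers and go above the near wing.

```bash
python3 -m creep '[-0.008,-0.003,0,0,0.07,-0.008,-0.003,0,0,0.07,-0.008,-0.003,0.03,0,0.07,-0.008,-0.003,0.07,0,0.07,-0.008,-0.003,0.095,0,0.03,-0.01,0.05,0.095,0.12,0,-0.016,0.088,0.095,0.24,0,-0.016,0.088,0.095,0.36,0,-0.016,0.088,0.095,0.48,0,-0.016,0.088,0.095,0.6,0]'
python3 -m creep '[0,0,0,0.12,0,0,0,0,0.24,0,0,0,0,0.36,0,0,0,0,0.48,0,0,0,0,0.6,0,0,0,0,0.7,0,0,0,0,0.7,0]'
cat > w.py <<'E'
from h import *
import sys
from scipy.spatial.transform import Rotation as Ro
def wrist(things,fn=None):
    o=bot.get_obs();d=snap('wrist',fn);print(o['eef_pos'],o['tool_rot'],o['ft_force'])
    K=np.array(d['camera_matrix']);T=np.array(d['T_tool_cam']);R=Ro.from_quat(o['tool_rot']).as_matrix()
    for n,z in things.items():
        for r in bot.place_of('wrist',n)[:2]:
            x=(r['centre'][0]*560-K[0,2])/K[0,0];y=(r['centre'][1]*420-K[1,2])/K[1,1];t=np.hypot(x,y)
            v=R@T[:3,:3]@np.array([x/t*np.sin(t),y/t*np.sin(t),np.cos(t)]);c=o['eef_pos']+R@T[:3,3]
            print(n,round(r['score'],2),np.round([r['centre'][0]*560,r['centre'][1]*420]),np.round(c+v*(z-c[2])/v[2],4))
E
python3 - <<'E'
from w import *
wrist(dict(boss_centre=.154,wing_pad=.13,locked_mark=.1,ring_pointer=.13,column_axis=.14),'w2.png')
E
```

```text
clock: 8.28
eef_pos: [0.4939, 0.0588, 0.2387]
tool_rot: [0.269, 0.963, 0.001, 0.001]
ft_force: [-0.7, 0.4, 0.2]
grip_width: 0.0002
grasp_force: 0.0
clock: 8.87
eef_pos: [0.4939, 0.0575, 0.2385]
tool_rot: [-0.074, 0.997, 0.0, 0.001]
ft_force: [-0.1, 0.2, 0.3]
grip_width: -0.0001
grasp_force: 0.0
[0.49394025 0.05745015 0.23854734] [-7.37339311e-02  9.97277431e-01  3.13879869e-04  9.66770587e-04] [-0.14355567  0.24780522  0.28700055]
boss_centre 0.72 [155. 204.] [ 0.5002 -0.0382  0.154 ]
wing_pad 0.6 [271. 206.] [0.4957 0.0504 0.13  ]
locked_mark 0.58 [266. 156.] [0.4606 0.0396 0.1   ]
ring_pointer 0.68 [167. 119.] [ 0.4367 -0.0422  0.13  ]
column_axis 0.83 [ 64. 227.] [ 0.5417 -0.14    0.14  ]
```

View pics/w2.png

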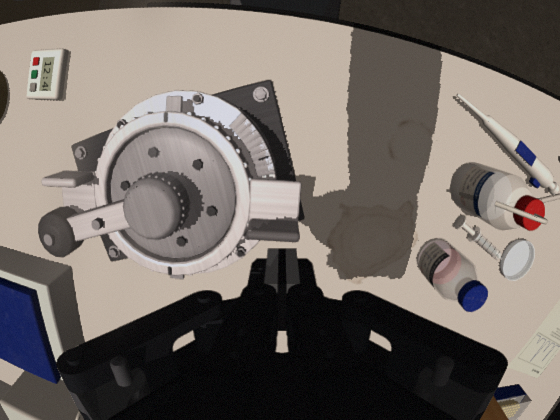

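The wrist view shows the cover centred on the pot. The near wing's pad is at (275,198) with its upright plate on the lower, clockwise side at (272,235); the pointer is at (167,119). I'll go down onto the pad, just counter-clockwise of its middle.

```bash
python3 -m creep '[-0.004,-0.005,-0.02,-0.06,0,-0.004,-0.005,-0.05,-0.06,0,-0.004,-0.005,-0.08,-0.06,0,-0.004,-0.005,-0.098,-0.06,0,-0.004,-0.005,-0.098,-0.06,0]'
python3 - <<'E'
from w import *
wrist(dict(boss_centre=.154,wing_pad=.13,ring_pointer=.13),'w3.png')
E
```

```text
clock: 9.58
eef_pos: [0.4857, 0.0516, 0.1362]
tool_rot: [-0.042, 0.999, -0.0, -0.004]
ft_force: [-0.1, -0.9, 0.4]
grip_width: -0.0001
grasp_force: 0.0
[0.48570878 0.05164151 0.13624518] [-4.22809872e-02  9.99097062e-01 -2.14605685e-04 -4.16336385e-03] [-0.05415972 -0.9037459   0.40225703]
boss_centre 0.59 [101. 288.] [ 0.5005 -0.0364  0.154 ]
wing_pad 0.62 [259. 198.] [0.4545 0.0393 0.13  ]
ring_pointer 0.68 [103. 152.] [ 0.4368 -0.043   0.13  ]
```

View pics/w3.png

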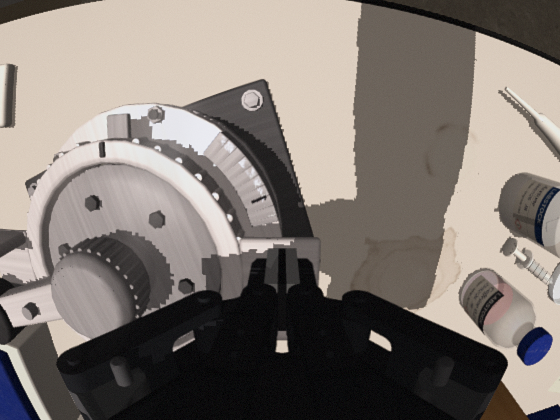

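The fingertips at (285,268) are over the pad, near its counter-clockwise edge at row 240. I'll shift 5 mm towards the plate and press down in small steps.

```bash
python3 -m creep '[0.005,0.001,0,0,0,0.005,0.001,0,0,0]'; python3 -m creep '[0,0,-0.004,0,0,0,0,-0.008,0,0,0,0,-0.008,0,0]';  python3 -m creep '[0,0,-0.003,0,0,0,0,-0.006,0,0,0,0,-0.006,0,0]'
```

```text
clock: 9.95
eef_pos: [0.4959, 0.0532, 0.1419]
tool_rot: [-0.043, 0.999, 0.0, 0.002]
ft_force: [-0.4, -0.3, 0.6]
grip_width: 0.0001
grasp_force: 0.0
clock: 10.2
eef_pos: [0.4935, 0.053, 0.1316]
tool_rot: [-0.043, 0.999, -0.0, -0.001]
ft_force: [-0.2, 0.6, -0.3]
grip_width: -0.0002
grasp_force: 0.0
clock: 10.45
eef_pos: [0.4941, 0.0531, 0.1263]
tool_rot: [-0.043, 0.999, 0.0, 0.0]
ft_force: [-1.5, 0.4, 4.8]
grip_width: 0.0003
grasp_force: 2.6
```

```bash
python3 -m creep '[-0.001,0,-0.004,0,0,-0.001,0,-0.008,0,0,-0.001,0,-0.008,0,0]';  python3 -m creep '[0,0,-0.002,0,0,0,0,-0.004,0,0,0,0,-0.004,0,0]'; python3 -m creep '[0,0,-0.002,0,0,0,0,-0.002,0,0]'
```

```text
clock: 10.7
eef_pos: [0.4941, 0.0531, 0.119]
tool_rot: [-0.043, 0.999, 0.0, 0.001]
ft_force: [-0.5, 0.3, 7.8]
grip_width: -0.0004
grasp_force: 4.0
clock: 10.95
eef_pos: [0.4942, 0.0531, 0.1155]
tool_rot: [-0.043, 0.999, 0.0, 0.002]
ft_force: [-2.2, 0.0, 8.5]
grip_width: -0.0
grasp_force: 4.6
clock: 11.12
eef_pos: [0.4944, 0.0531, 0.1138]
tool_rot: [-0.043, 0.999, 0.0, 0.002]
ft_force: [-0.6, 0.5, 8.4]
grip_width: -0.0001
grasp_force: 4.9
```

```bash
python3 -m creep '[0,0,-0.002,0,0,0,0,-0.002,0,0]'; python3 -m creep '[0,0,-0.002,0,0,0,0,-0.002,0,0]'; python3 -m creep '[0,0,-0.001,0,0,0,0,-0.001,0,0]'
```

```text
clock: 11.28
eef_pos: [0.4945, 0.0531, 0.1119]
tool_rot: [-0.043, 0.999, 0.0, 0.002]
ft_force: [-0.9, -0.0, 10.4]
grip_width: -0.0
grasp_force: 5.2
clock: 11.45
eef_pos: [0.4953, 0.0532, 0.1111]
tool_rot: [-0.043, 0.999, 0.0, 0.003]
ft_force: [-1.9, -0.0, 12.5]
grip_width: 0.0003
grasp_force: 6.4
clock: 11.62
eef_pos: [0.496, 0.0533, 0.1109]
tool_rot: [-0.043, 0.999, 0.0, 0.004]
ft_force: [-2.2, -0.5, 18.1]
grip_width: -0.0001
grasp_force: 8.6
```

Force climbed steeply at z ≈ 0.111 to 18 N, so the cover is seated 19 mm down. I'll work out the clockwise arc.

```bash
python3 - <<'E'
import numpy as np
P=np.array([.5,-.0365]);s=np.array([.4955,.0533]);r=np.linalg.norm(s-P)
a0=np.arctan2(*(s-P)[::-1])
for k in range(1,20):
    a=a0-np.deg2rad(4)*k;print(k*4,np.round(P+r*np.array([np.cos(a),np.sin(a)])-s,4),round(-.0698*k,3))
E
python3 -m creep '[0.006,0,0,-0.07,0,0.0062,0,0,-0.07,0]'
```

```text
4 [0.0063 0.0001] -0.07
8 [ 0.0125 -0.0002] -0.14
12 [ 0.0188 -0.001 ] -0.209
16 [ 0.0249 -0.0022] -0.279
20 [ 0.031  -0.0039] -0.349
24 [ 0.0369 -0.0059] -0.419
28 [ 0.0427 -0.0084] -0.489
32 [ 0.0483 -0.0113] -0.558
36 [ 0.0536 -0.0145] -0.628
40 [ 0.0588 -0.0181] -0.698
44 [ 0.0636 -0.0221] -0.768
48 [ 0.0682 -0.0264] -0.838
52 [ 0.0725 -0.031 ] -0.907
56 [ 0.0764 -0.0359] -0.977
60 [ 0.08  -0.041] -1.047
64 [ 0.0832 -0.0464] -1.117
68 [ 0.0861 -0.052 ] -1.187
72 [ 0.0885 -0.0578] -1.256
76 [ 0.0905 -0.0637] -1.326
clock: 11.78
eef_pos: [0.503, 0.0535, 0.1109]
tool_rot: [-0.007, 1.0, 0.001, 0.004]
ft_force: [0.8, 0.5, 16.8]
grip_width: -0.0002
grasp_force: 8.4
```

```bash
python3 -m creep '[0.006,0,0,-0.07,0,0.0125,-0.001,0,-0.14,0,0.0187,-0.002,0,-0.21,0,0.0187,-0.002,0,-0.21,0]'
```

```text
clock: 12.12
eef_pos: [0.5223, 0.0512, 0.111]
tool_rot: [0.098, 0.995, 0.001, 0.005]
ft_force: [1.8, -1.0, 15.8]
grip_width: -0.0
grasp_force: 7.8
```

```bash
python3 -m creep '[0.006,-0.002,-0.0005,-0.07,0,0.0115,-0.0045,-0.0005,-0.14,0,0.0115,-0.0045,-0.0005,-0.14,0]'
python3 - <<'E'
from w import *
wrist(dict(ring_pointer=.111),'w4.png')
d=snap('scene')
print([(round(r['score'],2),np.round(atz(d,r['centre'],.111),3)) for r in bot.place_of('scene','ring_pointer')[:2]])
E
```

```text
clock: 12.37
eef_pos: [0.5345, 0.0475, 0.111]
tool_rot: [0.168, 0.986, 0.002, 0.005]
ft_force: [1.3, 1.8, 15.6]
grip_width: -0.0002
grasp_force: 8.0
[0.53446882 0.04750593 0.11101616] [0.16764641 0.98583002 0.0023346  0.00532918] [ 1.31342471  1.82140933 15.57229166]
ring_pointer 0.9 [ 94. 130.] [ 0.4398 -0.0145  0.111 ]
[(0.85, array([ 0.437, -0.009,  0.111]))]
```

View pics/w4.png

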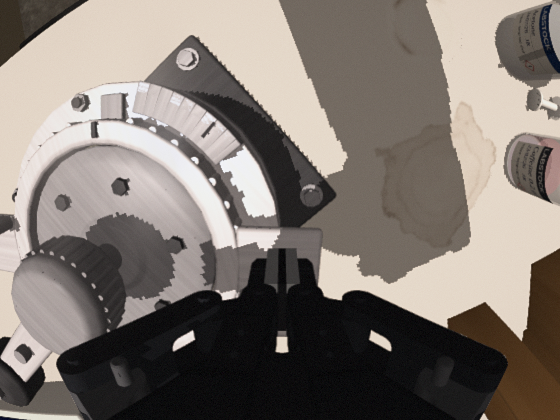

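The wrist view shows the fingers on the pad against the plate at (285,268). The pointer at (94,130) has swung about 26° clockwise towards the hook, and force is steady with the ring seated. I'll continue under the lips.

```bash
python3 -m creep '[0.005,-0.002,-0.001,-0.06,0,0.0102,-0.005,-0.001,-0.12,0,0.0155,-0.0082,-0.001,-0.19,0,0.0204,-0.0116,-0.001,-0.26,0,0.0204,-0.0116,-0.001,-0.26,0]'
```

```text
clock: 12.98
eef_pos: [0.5559, 0.036, 0.111]
tool_rot: [0.294, 0.956, 0.004, 0.006]
ft_force: [3.0, 2.5, 17.6]
grip_width: 0.0002
grasp_force: 8.9
```

```bash
python3 -m creep '[0.0042,-0.0035,0,-0.06,0,0.0088,-0.0078,0,-0.13,0,0.0131,-0.0124,0,-0.2,0,0.017,-0.0173,0,-0.27,0,0.017,-0.0173,0,-0.27,0]'
```

```text
clock: 13.4
eef_pos: [0.5738, 0.0189, 0.1111]
tool_rot: [0.42, 0.908, 0.005, 0.006]
ft_force: [4.6, 3.9, 15.3]
grip_width: -0.0
grasp_force: 7.9
```

```bash
python3 -m creep '[0.004,-0.0048,-0.0005,-0.07,0,0.0075,-0.01,-0.0005,-0.14,0,0.0075,-0.01,-0.0005,-0.14,0]'; python3 -m creep '[0.0015,-0.0028,0,-0.035,0,0.0028,-0.0056,0,-0.07,0,0.0028,-0.0056,0,-0.07,0]'
```

```text
clock: 13.65
eef_pos: [0.5811, 0.0082, 0.111]
tool_rot: [0.482, 0.876, 0.005, 0.006]
ft_force: [4.3, 1.4, 17.6]
grip_width: -0.0001
grasp_force: 8.7
clock: 13.9
eef_pos: [0.5829, 0.0047, 0.111]
tool_rot: [0.512, 0.859, 0.006, 0.004]
ft_force: [1.4, 6.4, 18.3]
grip_width: -0.0003
grasp_force: 9.2
```

```bash
python3 -m creep '[0.001,-0.002,0,0,0,0.001,-0.002,0,0,0]'
python3 - <<'E'
from w import *
wrist(dict(ring_pointer=.111,locked_mark=.1))
P=np.array([.5,-.0365])
for c in('scene','side'):
  d=snap(c)
  for n in('ring_pointer','locked_mark'):
    for r in bot.place_of(c,n)[:1]:
      p=atz(d,r['centre'],.111 if n[0]=='r' else .1);print(c,n,round(r['score'],2),np.round(p,3),np.rad2deg(np.arctan2(p[1]-P[1],p[0]-P[0])).round(1))
E
```

```text
clock: 14.07
eef_pos: [0.583, 0.0045, 0.1109]
tool_rot: [0.511, 0.86, 0.007, 0.003]
ft_force: [-0.6, 11.5, 20.1]
grip_width: 0.0
grasp_force: 9.9
[0.58303088 0.00450365 0.11089112] [0.51056998 0.85979963 0.00732593 0.00303624] [-0.58263897 11.48011374 20.08033619]
ring_pointer 0.67 [ 94. 136.] [0.4719 0.0197 0.111 ]
locked_mark 0.87 [105.  95.] [0.4629 0.038  0.1   ]
scene ring_pointer 0.88 [0.472 0.022 0.111] 115.6
scene locked_mark 0.72 [0.464 0.042 0.1  ] 114.3
side ring_pointer 0.55 [0.469 0.024 0.111] 117.3
side locked_mark 0.79 [0.462 0.051 0.1  ] 113.7
```

The turn is blocked at 11 N tangential, and the pointer (115–117°) is in line with the mark (≈114°): this is the end stop. I'll ease the ring up, still held clockwise, so it springs into its catches.

```bash
python3 -m creep '[0,0,-0.0,0,0,0,0,0.002,0,0,0,0,0.004,0,0,0,0,0.006,0,0,0,0,0.007,0,0,0,0,0.008,0,0,0,0,0.008,0,0]'; python3 -m creep '[-0.001,0.002,0.002,0,0,-0.002,0.003,0.006,0,0,-0.002,0.004,0.012,0,0,-0.002,0.004,0.012,0,0]'
```

```text
clock: 15.1
eef_pos: [0.5821, 0.0027, 0.1163]
tool_rot: [0.511, 0.86, 0.005, 0.003]
ft_force: [3.1, 6.3, 8.7]
grip_width: 0.0002
grasp_force: 5.8
clock: 15.43
eef_pos: [0.5761, 0.004, 0.126]
tool_rot: [0.512, 0.859, -0.0, 0.0]
ft_force: [0.7, 0.6, 1.1]
grip_width: -0.0
grasp_force: 0.0
```

```bash
python3 -m creep '[-0.001,0.002,0.03,0,0,-0.001,0.002,0.07,0,0,-0.001,0.002,0.11,0,0,0.02,0.08,0.13,0,0,0.02,0.1,0.13,0,0,0.02,0.1,0.13,0,0]'
python3 - <<'E'
from w import *
wrist(dict(ring_pointer=.116,locked_mark=.1),'w5.png')
P=np.array([.5,-.0365]);D={c:snap(c,c+'5.png') for c in('scene','side')}
for n in('ring_pointer','locked_mark','wing_pad','wing_pad_far','boss_centre'):
  rs=[]
  for c,d in D.items():
    for r in bot.place_of(c,n)[:1]:
      p=atz(d,r['centre'],.1 if n[0]=='l' else .154 if n[0]=='b' else .116);rs.append(ray(d,r['centre']));print(c,n,round(r['score'],2),np.round(p,3),np.rad2deg(np.arctan2(p[1]-P[1],p[0]-P[0])).round(1))
  if len(rs)==2:print(tri(rs).round(3))
a=cv2.imread('pics/scene5.png')[150:270,200:350];b=cv2.imread('pics/side5.png')[160:300,210:370]
cv2.imwrite('pics/c5.png',np.hstack([cv2.resize(a,(400,320)),cv2.resize(b,(366,320))]))
E
```

```text
clock: 15.93
eef_pos: [0.5973, 0.1071, 0.2571]
tool_rot: [0.511, 0.859, 0.002, 0.001]
ft_force: [0.1, -0.4, 0.2]
grip_width: -0.0001
grasp_force: 0.0
[0.59729513 0.10711926 0.2571265 ] [0.5112958  0.85940241 0.00180915 0.00091272] [ 0.11965939 -0.42167949  0.23747074]
ring_pointer 0.58 [123. 215.] [0.4688 0.0167 0.116 ]
locked_mark 0.58 [132. 187.] [0.4619 0.0409 0.1   ]
scene ring_pointer 0.82 [0.466 0.028 0.116] 117.4
side ring_pointer 0.65 [0.466 0.022 0.116] 120.4
[0.464 0.026 0.119]
scene locked_mark 0.88 [0.464 0.043 0.1  ] 114.4
side locked_mark 0.57 [0.464 0.036 0.1  ] 116.6
[0.462 0.041 0.103]
scene wing_pad 0.56 [0.588 0.011 0.116] 28.1
side wing_pad 0.71 [0.573 0.016 0.116] 35.6
[0.58  0.008 0.116]
scene wing_pad_far 0.93 [ 0.429 -0.083  0.116] -147.0
side wing_pad_far 0.56 [ 0.415 -0.079  0.116] -153.4
[ 0.421 -0.085  0.117]
scene boss_centre 0.63 [ 0.504 -0.041  0.154] -48.0
side boss_centre 0.61 [ 0.5   -0.033  0.154] 93.3
[ 0.503 -0.04   0.152]
```

View pics/w5.png

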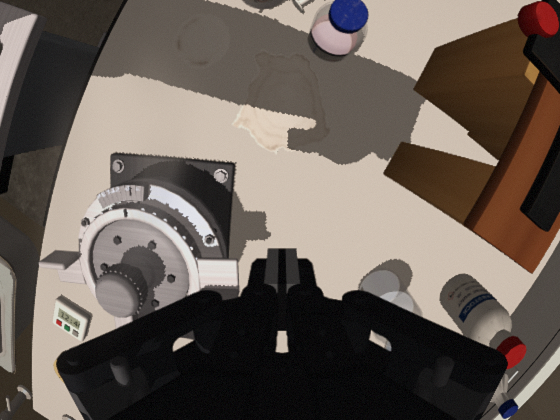

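View pics/c5.png

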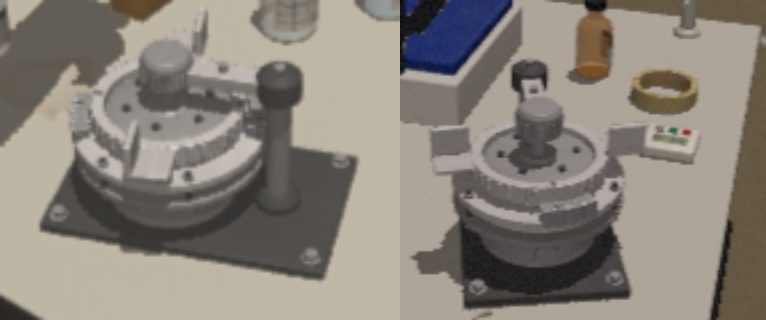

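The cover is over the pot and the ring has risen 5 mm to z ≈ 0.116 and is held there, in line with the hook. The pointer reads 2–3° short of before, perhaps from friction as I withdrew. I'll nudge the plate clockwise to the stop without pressing down, then withdraw without dragging.

```bash
python3 -m creep '[-0.018,-0.06,-0.04,0,0,-0.018,-0.096,-0.06,0,0,-0.018,-0.096,-0.09,0,0,-0.018,-0.096,-0.12,0,0,-0.018,-0.096,-0.128,0,0,-0.018,-0.096,-0.128,0,0]'; python3 -m creep '[0.002,-0.004,0,0,0,0.002,-0.004,0,0,0]';python3 -m creep '[0.0015,-0.003,0,0,0,0.0015,-0.003,0,0,0]'
```

```text
clock: 17.18
eef_pos: [0.5752, 0.0077, 0.1241]
tool_rot: [0.512, 0.859, -0.002, -0.003]
ft_force: [-0.3, 0.2, -0.1]
grip_width: -0.0001
grasp_force: 0.0
clock: 17.35
eef_pos: [0.5827, 0.0044, 0.1301]
tool_rot: [0.511, 0.859, 0.001, 0.002]
ft_force: [0.8, 0.0, 0.4]
grip_width: 0.0001
grasp_force: 0.0
clock: 17.52
eef_pos: [0.5836, 0.0033, 0.1302]
tool_rot: [0.511, 0.86, 0.003, 0.001]
ft_force: [-1.1, 5.1, 2.4]
grip_width: 0.0001
grasp_force: 2.3
```

```bash
python3 -m creep '[0.001,-0.002,0,0,0,0.001,-0.002,0,0,0]';  python3 -m creep '[-0.003,0.006,0,0,0,-0.004,0.008,0,0,0,-0.004,0.008,0.04,0,0,-0.004,0.008,0.08,0,0,0.013,0.1,0.12,0,0,0.013,0.1,0.12,0,0]'
python3 - <<'E'
from w import *
wrist(dict(ring_pointer=.116,locked_mark=.1),'w6.png')
P=np.array([.5,-.0365]);D={c:snap(c) for c in('scene','side')}
for n in('ring_pointer','locked_mark','wing_pad'):
  rs=[]
  for c,d in D.items():
    for r in bot.place_of(c,n)[:1]:
      p=atz(d,r['centre'],.1 if n[0]=='l' else .116);rs.append(ray(d,r['centre']));print(c,n,round(r['score'],2),np.round(p,3),np.rad2deg(np.arctan2(p[1]-P[1],p[0]-P[0])).round(1))
  if len(rs)==2:print(tri(rs).round(3))
E
```

```text
clock: 17.68
eef_pos: [0.5836, 0.0031, 0.1301]
tool_rot: [0.51, 0.86, 0.004, -0.001]
ft_force: [-2.6, 9.4, 3.8]
grip_width: 0.0003
grasp_force: 4.7
clock: 18.18
eef_pos: [0.5942, 0.0814, 0.2444]
tool_rot: [0.514, 0.858, 0.002, 0.003]
ft_force: [1.0, 0.7, -0.0]
grip_width: 0.0006
grasp_force: 0.0
[0.59421268 0.08142234 0.24443543] [0.51376556 0.85792405 0.00170021 0.00289421] [ 0.99653619  0.70678148 -0.00109602]
ring_pointer 0.94 [133. 200.] [0.4737 0.0173 0.116 ]
ring_pointer 0.27 [176. 224.] [0.5216 0.0163 0.116 ]
locked_mark 0.86 [136. 173.] [0.4617 0.0365 0.1   ]
scene ring_pointer 0.6 [0.472 0.023 0.116] 115.0
side ring_pointer 0.81 [0.469 0.024 0.116] 117.5
[0.47  0.023 0.116]
scene locked_mark 0.66 [0.462 0.046 0.1  ] 114.6
side locked_mark 0.65 [0.459 0.032 0.1  ] 120.8
[0.457 0.041 0.106]
scene wing_pad 0.91 [ 0.581 -0.005  0.116] 21.5
side wing_pad 0.75 [ 0.583 -0.003  0.116] 21.9
[ 0.583 -0.003  0.115]
```

```bash
python3 -c "from workcell import bot; print(bot.job_done())"
```

```text
the job is handed in; nothing more can be done
None
```

The filter is closed and handed in: the cover is on its stop and the ring was pressed down, turned clockwise to its end stop and sprang up into its catches at the locked mark, with at most about 20 N on the ring in any reading, and the robot is clear.

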